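# Find the rocking corner of the mandrel plate and flatten its shim

### The job

One corner of the steel mandrel plate rocks. Press down on the plate's corners with a fingertip until you find the one that gives, then press the standing shim leaf beside that corner fully flat; leave the other three shims standing, do not lift or shift the plate, and leave the things lying around it alone.

Things in the scene. Friction and masses are not known exactly. Their poses are not given: they have to be found in the camera images.
- bed: Fixed grey steel bed, 204 x 264 mm, with four foot blocks; origin on the bench top under its centre, z up. The long side lies along its y. It carries the plate and four shims, one beside each plate corner.
- plate: Loose level steel plate, 188 (x) x 140 (y) x 8 mm, 1.3 kg, parallel to the bed, between low fences; origin mid-underside, 26 mm above the bench; top face at 34 mm. Brass mandrel at its centre, 54 mm above the plate's top, at most 44 mm across. One corner rocks; which one differs from run to run and cannot be seen.
- corner_a (a point): Where to press the plate's -x, +y corner (bed axes): on its top face, 75 mm (x) and 58 mm (y) from its centre, 34 mm above the bench. The rocking corner starts to give at 3 to 4 N, sinks about 4 mm by 6 to 7 N onto a hard stop (opposite corner rises) and springs back when released; a firm corner gives less than 1.5 mm.
- shim_a_pad (a point): Where to press corner a's shim: top face of a bare brass leaf 24 mm wide, 50 long (along bed y), 3 thick, just outside corner a. Hinge at its outer end, 122 mm from the bed's centre line, 36.5 mm high; the end by the plate stands up. Point 36 mm from the hinge, bed x -75, y about 86 mm, 45 mm above the bench standing, 38 mm flat (4 mm above the plate's top).
- shim_a (a joint): Angle of that leaf: 0 = standing up by 0.2 rad (its start), 0.2 = pressed flat on its stop. Stiff hinge: moves under about 4 N at the pad point and stays where it is left; it cannot be raised again. At a firm corner a leaf jams half way, near 0.1.
- corner_b (a point): Where to press the plate's -x, -y corner (bed axes): on its top face, 75 mm (x) and 58 mm (y) from its centre, 34 mm above the bench. The rocking corner starts to give at 3 to 4 N, sinks about 4 mm by 6 to 7 N onto a hard stop (opposite corner rises) and springs back when released; a firm corner gives less than 1.5 mm.
- shim_b_pad (a point): Where to press corner b's shim: top face of a bare brass leaf 24 mm wide, 50 long (along bed y), 3 thick, just outside corner b. Hinge at its outer end, 122 mm from the bed's centre line, 36.5 mm high; the end by the plate stands up. Point 36 mm from the hinge, bed x -75, y about -86 mm, 45 mm above the bench standing, 38 mm flat (4 mm above the plate's top).
- shim_b (a joint): Angle of that leaf: 0 = standing up by 0.2 rad (its start), 0.2 = pressed flat on its stop. Stiff hinge: moves under about 4 N at the pad point and stays where it is left; it cannot be raised again. At a firm corner a leaf jams half way, near 0.1.
- corner_c (a point): Where to press the plate's +x, +y corner (bed axes): on its top face, 75 mm (x) and 58 mm (y) from its centre, 34 mm above the bench. The rocking corner starts to give at 3 to 4 N, sinks about 4 mm by 6 to 7 N onto a hard stop (opposite corner rises) and springs back when released; a firm corner gives less than 1.5 mm.
- shim_c_pad (a point): Where to press corner c's shim: top face of a bare brass leaf 24 mm wide, 50 long (along bed y), 3 thick, just outside corner c. Hinge at its outer end, 122 mm from the bed's centre line, 36.5 mm high; the end by the plate stands up. Point 36 mm from the hinge, bed x 75, y about 86 mm, 45 mm above the bench standing, 38 mm flat (4 mm above the plate's top).
- shim_c (a joint): Angle of that leaf: 0 = standing up by 0.2 rad (its start), 0.2 = pressed flat on its stop. Stiff hinge: moves under about 4 N at the pad point and stays where it is left; it cannot be raised again. At a firm corner a leaf jams half way, near 0.1.
- corner_d (a point): Where to press the plate's +x, -y corner (bed axes): on its top face, 75 mm (x) and 58 mm (y) from its centre, 34 mm above the bench. The rocking corner starts to give at 3 to 4 N, sinks about 4 mm by 6 to 7 N onto a hard stop (opposite corner rises) and springs back when released; a firm corner gives less than 1.5 mm.
- shim_d_pad (a point): Where to press corner d's shim: top face of a bare brass leaf 24 mm wide, 50 long (along bed y), 3 thick, just outside corner d. Hinge at its outer end, 122 mm from the bed's centre line, 36.5 mm high; the end by the plate stands up. Point 36 mm from the hinge, bed x 75, y about -86 mm, 45 mm above the bench standing, 38 mm flat (4 mm above the plate's top).
- shim_d (a joint): Angle of that leaf: 0 = standing up by 0.2 rad (its start), 0.2 = pressed flat on its stop. Stiff hinge: moves under about 4 N at the pad point and stays where it is left; it cannot be raised again. At a firm corner a leaf jams half way, near 0.1.
- ferrule_small: Bystander, loose: small brass ferrule (ring 24 mm across, 18 mm high) standing loose on the plate, by the mandrel. Leave alone.
- ferrule_large: Bystander, loose: large brass ferrule (ring 40 mm across, 30 mm high). Leave alone.
- wrench: Bystander, loose: steel wrench, 160 mm. Leave alone.
- mallet: Bystander, loose: wooden-handled hammer, 240 mm. Leave alone.
- cone_mandrel: Bystander, loose: steel cone plug, 40 mm across, 50 mm high. Leave alone.
- polish: Bystander, loose: polish jar, 54 mm across, 60 mm high. Leave alone.
- wood_block: Bystander, loose: wooden block 50 x 80 x 30 mm. Leave alone.
Mind the look-alikes: they are no part of the job. What is shaped like the plate but blue, green or pink is not meant.

How it is judged:
On the way, in this order (a step that is already met when the one before it is completed fails the run):
1. the rocking corner is pressed down at least 1.8 mm by the fingers, all shims still standing (((z of corner_a in the frame of bed below 0.0322 m and contact force between the fingers and plate above 1 N and value of joint each of shim_a, shim_b, shim_c, shim_d below 0.04 rad) or (z of corner_b in the frame of bed below 0.0322 m and contact force between the fingers and plate above 1 N and value of joint each of shim_a, shim_b, shim_c, shim_d below 0.04 rad) or (z of corner_c in the frame of bed below 0.0322 m and contact force between the fingers and plate above 1 N and value of joint each of shim_a, shim_b, shim_c, shim_d below 0.04 rad) or (z of corner_d in the frame of bed below 0.0322 m and contact force between the fingers and plate above 1 N and value of joint each of shim_a, shim_b, shim_c, shim_d below 0.04 rad))), for 0.05 s.
2. one shim is flat, the others still standing (((value of joint shim_a above 0.175 rad and value of joint each of shim_b, shim_c, shim_d below 0.04 rad) or (value of joint shim_b above 0.175 rad and value of joint each of shim_a, shim_c, shim_d below 0.04 rad) or (value of joint shim_c above 0.175 rad and value of joint each of shim_a, shim_b, shim_d below 0.04 rad) or (value of joint shim_d above 0.175 rad and value of joint each of shim_a, shim_b, shim_c below 0.04 rad))), for 0.2 s.
At the end, for the whole second after the job is handed in: The shim beside the rocking corner is flat (joint above 0.175 rad), the other three still stand (below 0.04 rad), and the plate lies level (within 0.012 rad), at rest, within 6 mm of where it was (((value of joint shim_a above 0.175 rad and value of joint each of shim_b, shim_c, shim_d below 0.04 rad) or (value of joint shim_b above 0.175 rad and value of joint each of shim_a, shim_c, shim_d below 0.04 rad) or (value of joint shim_c above 0.175 rad and value of joint each of shim_a, shim_b, shim_d below 0.04 rad) or (value of joint shim_d above 0.175 rad and value of joint each of shim_a, shim_b, shim_c below 0.04 rad)) and angle between plate's own z axis and vertical below 0.012 rad and distance of plate from where it was at the start of the episode below 0.006 m and linear speed of plate below 0.02 m/s); the robot touches nothing.
It fails at once if the plate is lifted (its middle rises more than 8 mm) (z of plate in the frame of bed above 0.034 m).
It fails at once if a second shim is pressed (value of joint each of shim_a, shim_b above 0.05 rad or value of joint each of shim_a, shim_c above 0.05 rad or value of joint each of shim_a, shim_d above 0.05 rad or value of joint each of shim_b, shim_c above 0.05 rad or value of joint each of shim_b, shim_d above 0.05 rad or value of joint each of shim_c, shim_d above 0.05 rad).
It fails at once if a bystander is shifted more than 20 mm or lifted (distance of any of ferrule_small, ferrule_large, wrench, mallet, cone_mandrel, polish, wood_block from where it was at the start of the episode above 0.02 m).
It also fails if it takes over 59 s, if anything falls off the work surface, if the arm or the gripper's body presses on something with over 40 N, if the wrist force passes 120 N, or if a joint passes its speed limit or range.

### The arm

A 6-joint arm with a two-finger parallel gripper is mounted at the origin on the work surface. World frame = base frame: x ahead of the robot, y to its left, z up, the work surface at z = 0. Lengths are in m, angles in rad, forces in N, time in s.
With the tool pointing down it reaches from about 0.275 to 0.75 m from the base axis. Payload 10.2 kg.
Tool frame: the origin (TCP) lies on the centre line of the jaws, within the pads' length; the fingertips stand arm.tip_reach ahead of it and the grasp point (between the pads) lies 8 mm behind it (arm.tip_reach is the distance from the TCP to the fingertips, in m); z points along the fingers, y is the line along which they close (so a half turn about z gives the same grasp; the last joint's range is limited). The gripper opens to 85 mm and grips with 20 to 120 N. Pads are 22 mm wide; open, the fingers measure 114 mm over their backs; the gripper's body (76 mm by 85 mm) begins 54 mm behind the grasp point. The pads swing forward as they close: fully open they stand 13 mm farther back than shut.
Start: joints at [0.93, 0.313, 1.498, -0, 1.331, -0.223], TCP at [0.213, 0.48, 0.242] pointing down, gripper open.
Joint ranges: [-2.94, 2.94], [-0.97, 2.17], [0.19, 2.56], [-1.23, 4.37], [0.02, 3.11], [-2.88, 2.88]. Speed limits (rad/s): [2.39, 2.39, 3.01, 3.14, 3.14, 3.14].

### API

Orientations are given as a unit quaternion [x, y, z, w].
In Python, from rig import arm, camera, camera_info, finish_job gives the robot as it stands.
- The arm moves only by the tool jog_arm, never from a script. Its argument "moves" is a list that holds one entry, the list of rows, each a list of 5 numbers: the opening, from -1 (shut) to 1 (fully open), then the shift along the tool's x, y, z in m, then the turn about the tool's z in degrees. In form: [[[jaw, dx, dy, dz, yaw], ...]]. A call has 1 to 8 rows; each row shifts and turns the commanded pose from where the row before left it, along the tool's axes as they then stand; what a row does not reach is not made up. A row lasts 1/8 s, in which the tool goes at most 62.5 mm and 10.7 degrees, less where a joint would pass 70% of its speed; a pose out of reach is approached as far as the arm can. A call is refused whole if a number of a shift passes 0.0625 or a number of a turn 10.7, either way. A call with a gripper value outside its range is refused whole. The fingers move at their own pace and stop on an object; "force" is the grip in N (left out, the last holds). Time passes only in rows, so rows that do not move let the fingers close. It gives the time, the measured TCP pose, the force, the opening and the grip force at its end, in the units of the state.
- arm.observe(): the state, without advancing time (a new reading comes with each control period).
- camera(name): name is "scene" or "top"; returns the picture (480x640x3 uint8, red, green, blue); there is no depth.
- camera_info(name): a dict with "fovy" (degrees; the focal length in pixels is half the picture's height over the tangent of half this angle, whatever the lens; pixels are square), "cx", "cy" (the principal point, pixels), "D" ([k1, k2, p1, p2, k3] as OpenCV has them; the pictures are not rectified), "extrinsics" (4x4, takes a point from camera to world coordinates). Camera axes: x right, y up, looking along -z (the intrinsics and any distortion apply to the point x, -y, -z); pixel columns grow to the right and rows downward; lengths in m; the calibration is good to about 2 mm. A picture is of the moment at which its call begins. camera_info takes no time and is no camera call.
- finish_job(): hands the job in; it is judged then, once.
The state is a dict: "time": time; "joint_positions": joint angles; "joint_vel": joint speeds; "effort": joint torques, N m; "tcp_pos": TCP position; "tcp_rot": TCP orientation; "wrist_force": force on the tool from outside, world axes, zero at the start; "torque": the same for the moment, N m; "finger_gap": opening from 0.0 (shut) to 1.0 (fully open); "gripper_force": force on a finger pad.
Only numpy, scipy, OpenCV 4.12 (cv2) and the standard library are available. Lean on these libraries where they do the work, as an engineer would, in place of code of your own. Each camera call takes 0.05 s, during which the arm holds its last target. There are 200 camera calls.

## Working session

There is one attempt and no reset: what is moved stays moved. The work goes in short steps, Python scripts to look and compute and a tool call to move; the robot and the scene stay as the last step left them, time stands still between calls to the robot, and variables do not carry over. Pictures are saved under pics/ and viewed, at most 10 in all, crops included, and the job is handed in when it is done.

Besides the shell and the picture viewer there is one more tool, called after "Call:" as a command line: name --argument value ..., lists and objects as JSON in quotes. jog_arm: Moves the arm, as the interface text tells. Its arguments: {"type":"object","properties":{"moves":{"type":"array","items":{"type":"array","items":{"type":"array","items":{"type":"number"}}}},"force":{"type":"number"}},"required":["moves"]}

```bash
mkdir -p pics; ls
python3 - <<'E'
from rig import arm,camera,camera_info
import cv2
for n in("scene","top"):
    i=camera(n);cv2.imwrite(f"pics/{n}0.png",i[:,:,::-1]);print(camera_info(n))
print(arm.tip_reach,arm.observe())
E
```

```text
pics
{'fovy': 42.41601984943176, 'cx': 312.33791981411076, 'cy': 246.2044217105078, 'D': array([-0.06342607,  0.        ,  0.        ,  0.        ,  0.        ]), 'extrinsics': array([[ 0.22646294, -0.69780033,  0.67955076,  1.33856881],
       [ 0.97387717,  0.15027859, -0.17023399, -0.20655254],
       [ 0.0166674 ,  0.70035066,  0.71360434,  0.93702075],
       [ 0.        ,  0.        ,  0.        ,  1.        ]])}
{'fovy': 46.701435186879834, 'cx': 315.21852037754616, 'cy': 233.8487548777343, 'D': array([-0.10289217,  0.        ,  0.        ,  0.        ,  0.        ]), 'extrinsics': array([[-0.02779512,  0.97848071, -0.20445763,  0.26119794],
       [-0.99961107, -0.0276709 ,  0.00346708, -0.01306917],
       [-0.00226506,  0.20447448,  0.97886927,  1.12177604],
       [ 0.        ,  0.        ,  0.        ,  1.        ]])}
0.011 {'time': 0.1, 'joint_positions': array([ 9.29575706e-01,  3.13393876e-01,  1.49830932e+00,  5.85909151e-06,
        1.33101379e+00, -2.23400080e-01]), 'joint_vel': array([ 0.00055353, -0.0013591 , -0.00265673,  0.00010483, -0.00045337,
       -0.00041771]), 'effort': array([ 2.23851297e-03, -4.12903655e+01, -2.60141855e+01, -2.20162487e-04,
        3.04335968e-03,  2.04188768e-05]), 'tcp_pos': array([0.21291533, 0.47966732, 0.24181188]), 'tcp_rot': array([ 2.07394637e-01,  9.78257200e-01, -5.09251198e-04, -2.38112467e-04]), 'wrist_force': array([-0.25771547,  0.32786255, -0.01106545]), 'torque': array([0.02599958, 0.00422731, 0.02305796]), 'gripper_force': 0.0, 'finger_gap': 1.0009153984647965}
```

View pics/top0.png

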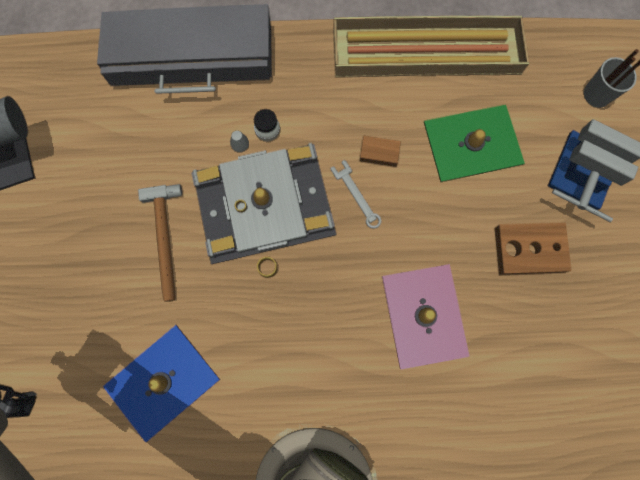

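View pics/scene0.png

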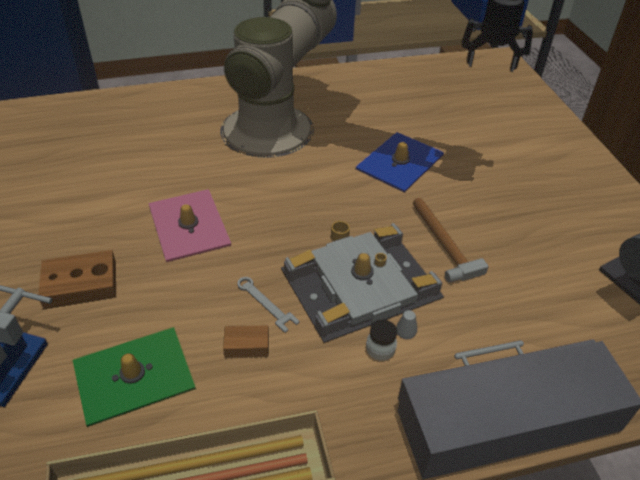

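Candidates in the top view: steel plate (262,200), blue (160,383), green (474,142) and pink (426,317). I choose the steel one, on the grey bed with the four brass leaves at about (207,175), (301,154), (222,244) and (317,223).

```bash
cat > h.py <<'E'
import numpy as np,cv2
from rig import camera_info
def ray(n,px):
    c=camera_info(n);f=240/np.tan(np.radians(c['fovy']/2))
    K=np.array([[f,0,c['cx']],[0,f,c['cy']],[0,0,1.]])
    u=cv2.undistortPoints(np.array(px,float).reshape(-1,1,2),K,c['D'])[:,0]
    E=c['extrinsics'];d=np.c_[u[:,0],-u[:,1],-np.ones(len(u))]@E[:3,:3].T
    return E[:3,3],d
def onz(n,px,z):
    o,d=ray(n,px);return o+d*((z-o[2])/d[:,2])[:,None]
E
python3 - <<'E'
import cv2,numpy as np
from h import *
for n,(x0,y0,x1,y1) in dict(top=(180,125,350,275),scene=(270,210,450,345)).items():
    im=cv2.imread(f"pics/{n}0.png");hsv=cv2.cvtColor(im,cv2.COLOR_BGR2HSV)
    m=cv2.inRange(hsv,(12,130,80),(30,255,255));mm=np.zeros_like(m);mm[y0:y1,x0:x1]=m[y0:y1,x0:x1]
    k,l,s,c=cv2.connectedComponentsWithStats(mm)
    for i in range(1,k):
        if s[i,4]>40:
            r=cv2.minAreaRect(np.argwhere(l==i)[:,::-1].astype(np.float32))
            print(n,c[i].round(1),s[i,4],np.round(r[1],1),round(r[2]),onz(n,[c[i]],.0425)[0].round(4))
    # plate
    w=cv2.inRange(hsv,(0,0,120),(180,70,255));mm=np.zeros_like(w);mm[y0:y1,x0:x1]=w[y0:y1,x0:x1]
    mm=cv2.morphologyEx(mm,cv2.MORPH_OPEN,np.ones((15,15)))
    p=np.argwhere(mm)[:,::-1].astype(np.float32);r=cv2.minAreaRect(p);b=cv2.boxPoints(r);P=onz(n,b,.034)
    print(n,'plate',r,P.round(3).tolist(),P.mean(0),[np.linalg.norm(P[i]-P[i-1]).round(3) for i in range(4)])
    cr=cv2.resize(im[y0:y1,x0:x1],None,fx=4.4,fy=4.0 if 0 else 4.4,interpolation=cv2.INTER_CUBIC)
    cv2.imwrite(f"pics/c_{n}.png",cv2.resize(cr,None,fx=.9,fy=.9))
E
```

```text
top [298.6 152.8] 217 [10.8 20.8] 79 [0.6572 0.0124 0.0425]
top [208.2 173.5] 217 [10.9 21.2] 74 [0.6185 0.1979 0.0425]
top [259.9 195.5] 154 [15. 12.] 90 [0.5687 0.0924 0.0425]
top [315.5 222.1] 225 [11.  21.6] 79 [ 0.5105 -0.0181  0.0425]
top [222.5 243.9] 228 [11.  21.7] 75 [0.4715 0.1675 0.0425]
top [263.3 262.9] 58 [12.4 19.2] 47 [0.4312 0.0867 0.0425]
top plate ((261.42352294921875, 197.9058837890625), (92.4123764038086, 69.63468170166016), 77.47119140625) [[0.649, 0.181, 0.034], [0.678, 0.04, 0.034], [0.486, 0.003, 0.034], [0.459, 0.139, 0.034]] [0.56789304 0.09052615 0.034     ] [np.float64(0.195), np.float64(0.144), np.float64(0.196), np.float64(0.139)]
scene [437.4 227.3] 315 [48.   8.5] 54 [0.4877 0.277  0.0425]
scene [339.7 228.1] 98 [13. 18.] 90 [0.4473 0.0748 0.0425]
scene [385.2 231. ] 152 [ 8.5 20.4] 81 [0.4755 0.1654 0.0425]
scene [301.9 258. ] 207 [ 9.8 21.5] 63 [ 0.5144 -0.0209  0.0425]
scene [363.4 260.5] 108 [17. 10.] 90 [0.5467 0.097  0.0425]
scene [423.7 280.3] 179 [ 9.5 21. ] 77 [0.6222 0.1965 0.0425]
scene [335.5 312.3] 247 [10.7 23.3] 63 [0.6614 0.0099 0.0425]
scene plate ((363.0337219238281, 271.8539733886719), (88.19183349609375, 66.14386749267578), 57.9946174621582) [[0.494, 0.004, 0.034], [0.418, 0.145, 0.034], [0.639, 0.173, 0.034], [0.696, 0.044, 0.034]] [0.56187449 0.09151174 0.034     ] [np.float64(0.206), np.float64(0.161), np.float64(0.223), np.float64(0.141)]
```

View pics/c_top.png

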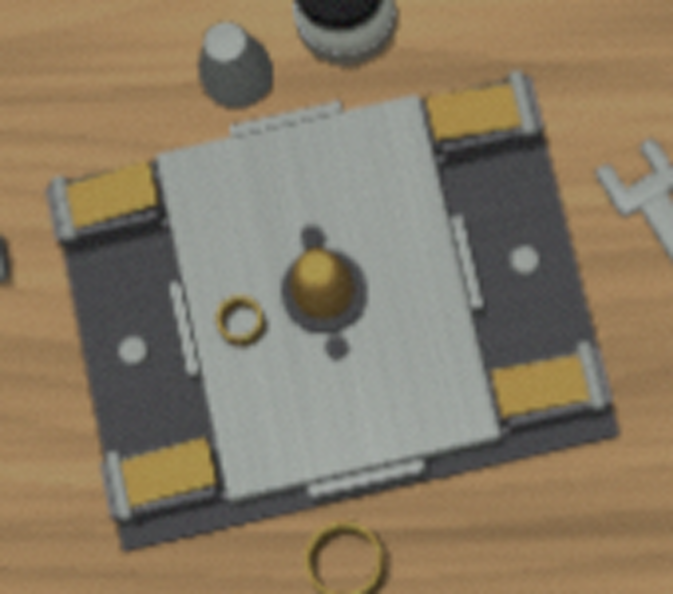

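The crop shows the steel plate with its brass mandrel, the small ferrule to its left, and a leaf outside each corner. Taking both views, the centre is about (0.566, 0.089) and the bed yaw 11.8°. Leaf spacings of 150 and 190 mm agree with the sizes given. Next I close the fingers and line the tool up with the bed.

Call:
jog_arm --moves '[[[-1,0,0,0,9.05],[-1,0,0,0,9.05],[-1,0,0,0,9.05],[-1,0,0,0,9.05],[-1,0,0,0,9.05],[-1,0,0,0,9.05],[-1,0,0,0,0]]]' --force 40

```text
time: 0.98
tcp_pos: [0.213, 0.4797, 0.242]
tcp_rot: [0.63, 0.776, -0.0, 0.0]
wrist_force: [0.1, -0.8, 0.6]
finger_gap: 0.001
gripper_force: 0.0
```

Call:
jog_arm --moves '[[[-1,-0.045,0.038,0,0],[-1,-0.045,0.038,0,0],[-1,-0.045,0.038,0,0],[-1,-0.045,0.038,0,0],[-1,-0.045,0.038,0,0],[-1,-0.045,0.038,0,0],[-1,-0.045,0.038,0,0],[-1,-0.045,0.038,0,0]]]'

```text
time: 1.98
tcp_pos: [0.5853, 0.1879, 0.2421]
tcp_rot: [0.629, 0.777, -0.0, -0.0]
wrist_force: [0.5, 0.8, -0.2]
finger_gap: 0.002
gripper_force: 0.0
```

Call:
jog_arm --moves '[[[-1,-0.0385,0.037,0,0],[-1,0,0,0.06,0],[-1,0,0,0.06,0],[-1,0,0,0.04,0],[-1,0,0,0,0],[-1,0,0,0,0]]]'

```text
time: 2.72
tcp_pos: [0.6291, 0.1594, 0.0844]
tcp_rot: [0.63, 0.776, 0.001, 0.001]
wrist_force: [0.6, -1.0, -0.3]
finger_gap: -0.001
gripper_force: 0.0
```

Run:
```python
import cv2
from rig import camera,arm
a=camera("top")[125:275,180:350,::-1];b=camera("scene")[210:345,270:450,::-1]
a=cv2.resize(a,(400,353),interpolation=cv2.INTER_CUBIC);b=cv2.resize(b,(400,353),interpolation=cv2.INTER_CUBIC)
cv2.imwrite("pics/p1.png",cv2.hconcat([a,b]))
s=arm.observe();print(s['tcp_pos'],s['wrist_force'])
```

```text
[0.62917239 0.15935927 0.0847349 ] [-0.08748723 -0.16416555 -0.19212042]
```

View pics/p1.png

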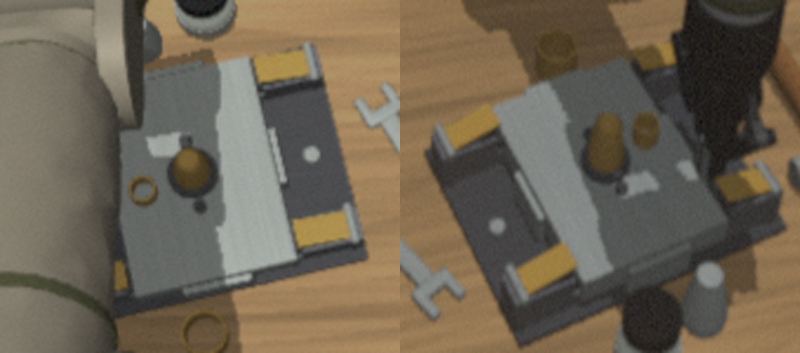

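The fingers stand over the plate's (+u,+v) corner, clear of the leaf. I lower them in small steps.

Call:
jog_arm --moves '[[[-1,0,0,0.02,0],[-1,0,0,0.014,0],[-1,0,0,0,0],[-1,0,0,0,0]]]'

```text
time: 3.32
tcp_pos: [0.6286, 0.1593, 0.0492]
tcp_rot: [0.631, 0.776, 0.0, 0.001]
wrist_force: [-0.8, 0.4, 0.2]
finger_gap: 0.001
gripper_force: 0.0
```

Call:
jog_arm --moves '[[[-1,0,0,0.002,0],[-1,0,0,0,0],[-1,0,0,0,0]]]'

```text
time: 3.7
tcp_pos: [0.6282, 0.1592, 0.0464]
tcp_rot: [0.631, 0.776, 0.0, 0.0]
wrist_force: [0.1, 0.0, -0.0]
finger_gap: -0.002
gripper_force: 0.0
```

Call:
jog_arm --moves '[[[-1,0,0,0.002,0],[-1,0,0,0,0],[-1,0,0,0,0]]]'

```text
time: 4.08
tcp_pos: [0.6283, 0.1592, 0.0451]
tcp_rot: [0.631, 0.776, 0.0, 0.0]
wrist_force: [-2.4, -0.4, 5.7]
finger_gap: -0.004
gripper_force: 2.9
```

Call:
jog_arm --moves '[[[-1,0,0,0.001,0],[-1,0,0,0,0],[-1,0,0,0,0]]]'

```text
time: 4.45
tcp_pos: [0.6284, 0.1592, 0.045]
tcp_rot: [0.631, 0.776, 0.0, 0.0]
wrist_force: [-5.3, -1.3, 12.6]
finger_gap: 0.003
gripper_force: 6.3
```

Call:
jog_arm --moves '[[[-1,0,0,0.001,0],[-1,0,0,0,0],[-1,0,0,0,0]]]'

```text
time: 4.82
tcp_pos: [0.6284, 0.1593, 0.045]
tcp_rot: [0.631, 0.776, 0.0, 0.001]
wrist_force: [-8.7, -0.9, 19.8]
finger_gap: -0.003
gripper_force: 9.8
```

That corner is firm: 20 N with no give, and the tip touched at 34 mm as expected. Now the (+u,−v) corner.

Call:
jog_arm --moves '[[[-1,0,0,-0.03,0],[-1,0,0,-0.01,0],[-1,-0.056,0,0,0],[-1,-0.056,0,0,0],[-1,0,0,0.03,0],[-1,0,0,0.003,0],[-1,0,0,0,0],[-1,0,0,0,0]]]'

```text
time: 5.82
tcp_pos: [0.6514, 0.0502, 0.0503]
tcp_rot: [0.631, 0.776, 0.0, 0.001]
wrist_force: [-0.3, 0.2, -0.1]
finger_gap: 0.0
gripper_force: 0.0
```

Call:
jog_arm --moves '[[[-1,0,0,0.002,0],[-1,0,0,0,0],[-1,0,0,0,0]]]'

```text
time: 6.2
tcp_pos: [0.651, 0.0497, 0.0474]
tcp_rot: [0.631, 0.776, 0.0, 0.0]
wrist_force: [-0.5, -0.2, -0.2]
finger_gap: -0.0
gripper_force: 0.0
```

Call:
jog_arm --moves '[[[-1,0,0,0.002,0],[-1,0,0,0,0],[-1,0,0,0,0]]]'

```text
time: 6.58
tcp_pos: [0.6509, 0.0496, 0.0452]
tcp_rot: [0.631, 0.776, -0.0, -0.0]
wrist_force: [0.3, 0.6, -0.5]
finger_gap: -0.002
gripper_force: 0.0
```

Call:
jog_arm --moves '[[[-1,0,0,0.001,0],[-1,0,0,0,0],[-1,0,0,0,0]]]'

```text
time: 6.95
tcp_pos: [0.651, 0.0496, 0.0451]
tcp_rot: [0.631, 0.776, 0.0, 0.0]
wrist_force: [-3.2, -0.8, 6.7]
finger_gap: 0.002
gripper_force: 3.1
```

Call:
jog_arm --moves '[[[-1,0,0,0.001,0],[-1,0,0,0,0],[-1,0,0,0,0]]]'

```text
time: 7.32
tcp_pos: [0.651, 0.0496, 0.045]
tcp_rot: [0.631, 0.776, 0.0, 0.0]
wrist_force: [-6.2, 0.3, 13.3]
finger_gap: -0.001
gripper_force: 6.5
```

Call:
jog_arm --moves '[[[-1,0,0,-0.04,0],[-1,0,0,-0.03,0],[-1,0,0,-0.03,0],[-1,0,-0.05,0,0],[-1,0,-0.05,0,0],[-1,0,-0.05,0,0],[-1,0,0,0,0]]]'

```text
time: 8.2
tcp_pos: [0.5014, 0.0189, 0.1432]
tcp_rot: [0.631, 0.776, -0.001, -0.001]
wrist_force: [0.7, 0.6, 0.2]
finger_gap: -0.001
gripper_force: 0.0
```

Call:
jog_arm --moves '[[[-1,0,0,0.06,0],[-1,0,0,0.035,0],[-1,0,0,0,0],[-1,0,0,0,0]]]'

```text
time: 8.7
tcp_pos: [0.5049, 0.019, 0.0483]
tcp_rot: [0.631, 0.776, 0.0, 0.0]
wrist_force: [0.5, -0.5, -1.3]
finger_gap: 0.001
gripper_force: 0.0
```

Also firm. Now the (−u,−v) corner.

Call:
jog_arm --moves '[[[-1,0,0,0.003,0],[-1,0,0,0,0],[-1,0,0,0,0]]]'

```text
time: 9.07
tcp_pos: [0.5042, 0.019, 0.0454]
tcp_rot: [0.631, 0.776, 0.0, 0.0]
wrist_force: [0.6, 0.2, 0.5]
finger_gap: 0.0
gripper_force: 0.0
```

Call:
jog_arm --moves '[[[-1,0,0,0.001,0],[-1,0,0,0,0],[-1,0,0,0,0]]]'

```text
time: 9.45
tcp_pos: [0.5042, 0.019, 0.045]
tcp_rot: [0.631, 0.776, 0.0, 0.0]
wrist_force: [-2.8, 0.4, 7.9]
finger_gap: 0.0
gripper_force: 4.0
```

Call:
jog_arm --moves '[[[-1,0,0,0.001,0],[-1,0,0,0,0],[-1,0,0,0,0]]]'

```text
time: 9.82
tcp_pos: [0.5043, 0.019, 0.0449]
tcp_rot: [0.631, 0.776, 0.0, 0.0]
wrist_force: [-6.8, 1.1, 18.3]
finger_gap: -0.006
gripper_force: 9.7
```

Firm again. The (−u,+v) corner is left and must be shown to give.

Call:
jog_arm --moves '[[[-1,0,0,-0.04,0],[-1,0,0,-0.01,0],[-1,0.056,0,0,0],[-1,0.056,0,0,0],[-1,0,0,0.03,0],[-1,0,0,0.013,0],[-1,0,0,0,0],[-1,0,0,0,0]]]'

```text
time: 10.82
tcp_pos: [0.4818, 0.1281, 0.0509]
tcp_rot: [0.631, 0.776, 0.0, 0.0]
wrist_force: [-0.2, 0.7, -0.5]
finger_gap: -0.001
gripper_force: 0.0
```

Call:
jog_arm --moves '[[[-1,0,0,0.004,0],[-1,0,0,0,0],[-1,0,0,0,0]]]'

```text
time: 11.2
tcp_pos: [0.4813, 0.1286, 0.0464]
tcp_rot: [0.631, 0.776, 0.0, 0.0]
wrist_force: [-0.4, -0.0, -0.0]
finger_gap: -0.001
gripper_force: 0.0
```

Call:
jog_arm --moves '[[[-1,0,0,0.002,0],[-1,0,0,0,0],[-1,0,0,0,0]]]'

```text
time: 11.58
tcp_pos: [0.4814, 0.1287, 0.0445]
tcp_rot: [0.631, 0.776, 0.0, 0.0]
wrist_force: [-0.3, 0.0, 3.3]
finger_gap: 0.0
gripper_force: 1.9
```

Call:
jog_arm --moves '[[[-1,0,0,0.001,0],[-1,0,0,0,0],[-1,0,0,0,0]]]'

```text
time: 11.95
tcp_pos: [0.4813, 0.1287, 0.0434]
tcp_rot: [0.631, 0.776, 0.0, 0.0]
wrist_force: [-0.6, 2.2, 3.8]
finger_gap: -0.0
gripper_force: 2.4
```

Call:
jog_arm --moves '[[[-1,0,0,0.001,0],[-1,0,0,0,0],[-1,0,0,0,0]]]'

```text
time: 12.32
tcp_pos: [0.4813, 0.1288, 0.0424]
tcp_rot: [0.631, 0.776, 0.0, -0.0]
wrist_force: [-1.2, 2.6, 5.1]
finger_gap: 0.002
gripper_force: 2.7
```

It gives: 2.7 mm at about 5 N, so this is the rocking corner. I press a little more, release, and go over its leaf 30 mm outward.

Call:
jog_arm --moves '[[[-1,0,0,0.001,0],[-1,0,0,0,0],[-1,0,0,0,0]]]'

```text
time: 12.7
tcp_pos: [0.4812, 0.1288, 0.0414]
tcp_rot: [0.631, 0.776, 0.0, -0.0]
wrist_force: [-0.8, 2.9, 4.9]
finger_gap: 0.0
gripper_force: 2.9
```

Call:
jog_arm --moves '[[[-1,0,0,-0.01,0],[-1,0,0,-0.02,0],[-1,0,0,0,0],[-1,0.03,0,0,0],[-1,0,0,0,0],[-1,0,0,0.01,0],[-1,0,0,0,0],[-1,0,0,0,0]]]'

```text
time: 13.7
tcp_pos: [0.4752, 0.1576, 0.0611]
tcp_rot: [0.631, 0.776, -0.0, -0.0]
wrist_force: [0.1, -0.0, 0.2]
finger_gap: 0.005
gripper_force: 0.0
```

Call:
jog_arm --moves '[[[-1,0,0,0.004,0],[-1,0,0,0.003,0],[-1,0,0,0.003,0],[-1,0,0,0,0],[-1,0,0,0,0]]]'

```text
time: 14.32
tcp_pos: [0.4749, 0.1582, 0.0511]
tcp_rot: [0.631, 0.776, -0.0, -0.0]
wrist_force: [0.5, 0.7, 0.4]
finger_gap: -0.0
gripper_force: 0.3
```

Call:
jog_arm --moves '[[[-1,0,0,0.002,0],[-1,0,0,0.002,0],[-1,0,0,0,0],[-1,0,0,0,0]]]'

```text
time: 14.82
tcp_pos: [0.4752, 0.1581, 0.0484]
tcp_rot: [0.631, 0.776, 0.0, 0.0]
wrist_force: [-5.7, -3.0, 17.9]
finger_gap: -0.003
gripper_force: 8.9
```

Call:
jog_arm --moves '[[[-1,0,0,0.001,0],[-1,0,0,0,0],[-1,0,0,0,0]]]'

```text
time: 15.2
tcp_pos: [0.4753, 0.1581, 0.0483]
tcp_rot: [0.631, 0.776, 0.0, 0.0]
wrist_force: [-7.7, -3.3, 28.1]
finger_gap: -0.001
gripper_force: 13.8
```

Call:
jog_arm --moves '[[[-1,0,0,-0.03,0],[-1,0,0,-0.06,0],[-1,0,0,-0.06,0],[-1,0.06,-0.01,0,0],[-1,0.06,-0.01,0,0],[-1,0.06,-0.01,0,0],[-1,0.06,0,0,0],[-1,0,0,0,0]]]'

```text
time: 16.2
tcp_pos: [0.3951, 0.3897, 0.1955]
tcp_rot: [0.629, 0.777, -0.0, -0.0]
wrist_force: [0.3, -0.5, 0.5]
finger_gap: -0.001
gripper_force: 0.0
```

Run:
```python
import cv2
from rig import camera,arm
a=camera("top")[125:275,180:350,::-1];b=camera("scene")[210:345,270:450,::-1]
a=cv2.resize(a,(400,353),interpolation=cv2.INTER_CUBIC);b=cv2.resize(b,(400,353),interpolation=cv2.INTER_CUBIC)
cv2.imwrite("pics/p2.png",cv2.hconcat([a,b]))
s=arm.observe();print(s['time'],s['tcp_pos'],s['wrist_force'])
```

```text
16.3 [0.39644829 0.38681708 0.19565989] [-0.62605349 -0.69032436  0.48603698]
```

View pics/p2.png

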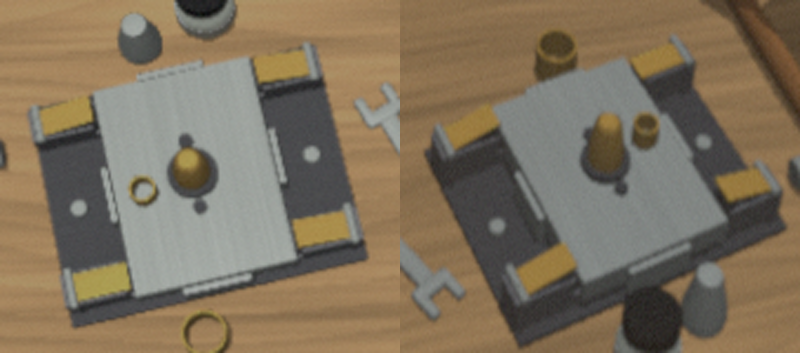

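The picture shows the leaf at top-crop (102,283) lying flat and shaded unlike the other three, which still stand. The plate is seated level and nothing has moved. The hard stop at 37–38 mm under 28 N also fits the flat height.

```bash
python3 -c "
from rig import finish_job
print(finish_job())"
```

```text
the job is handed in; nothing more can be done
None
```

The rocking corner was the one nearest the robot on its left. I pressed its shim flat onto the stop, left the other three shims standing and the plate level and in place, and handed the job in; the hand-in returned no verdict.

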